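Clip the stray stock tubes into the rack

ROBOT

A 7-joint arm with a two-finger parallel gripper is mounted at the origin on the work surface. World frame = base frame: x ahead of the robot, y to its left, z up, the work surface at z = 0. Lengths are in m, angles in degrees, forces in N, time in s.
With the tool pointing down it reaches from about 0.4 to 0.85 m from the base axis. Payload 4.4 kg.
Tool frame: the origin (TCP) lies midway between the tips of the shut fingers; the grasp point (between the pads) lies 19 mm behind it; z points along the fingers, y is the line along which they close (so a half turn about z gives the same grasp; the last joint's range is limited). The gripper opens to 94 mm and grips with 3 to 60 N. Pads are 16 mm wide; open, the fingers measure 119 mm over their backs; the gripper's body (75 mm by 177 mm) begins 78 mm behind the grasp point.
Start: joints at [-68.629, 36.005, 2.206, 86.941, -1.547, 57.084, -1.146], TCP at [0.276, 0.588, 0.205] pointing down, gripper open.
Joint ranges: [-175.42, 175.42], [-21.48, 121.26], [-71.46, 75.88], [10.55, 141.38], [-63.04, 243.04], [13.31, 113.54], [-168.57, 168.57]. Speed limits (degrees/s): [147.25, 147.25, 180, 180, 180, 180, 180].

INTERFACE

Orientations are given as a 3x3 rotation matrix whose columns are the frame's x, y, z axes.
In Python, from station import sensors, eyes, job gives the robot as it stands.
- The arm moves only by the tool play_rows, never from a script. Its argument "plan" is a list of rows, each an object of numbers: "dx", "dy", "dz": the shift along the world's x, y, z scaled (see below); "roll": the turn about the world's z scaled (see below); "gripper": the closure, from 0 (fully open) to 1 (shut). A call has 1 to 20 rows; each row is the pose to reach, as a shift and turn from the pose commanded when the call began; what a row does not reach only later rows make up. The controller multiplies each number of a shift by 0.4 m and each number of a turn by 60 degrees. A row lasts 1/10 s, in which the tool goes at most 50 mm and 8.59 degrees, less where a joint would pass 70% of its speed; a pose out of reach is approached as far as the arm can. A call with a number of a shift or a turn outside -1 to 1 is refused whole. A call with a gripper value outside its range is refused whole. The fingers move at their own pace and stop on an object; "grip_force" is the grip in N (left out, the last holds). Time passes only in rows, so rows that repeat a pose let the fingers close. It gives the time, the measured TCP pose, the force, the opening and the grip force at its end, in the units of the state.
- sensors.sense(): the state, without advancing time (a new reading comes with each control period).
- eyes.grab_frame(name): name is "scene" or "top" or "wrist"; returns a dict with "frame" (480x640x3 uint8, red, green, blue), "depth" (480x640 float32, m along the optical axis (not along the pixel's ray), 0 where there is no reading), "camera_matrix" (3x3 intrinsics, pixels), "cam_to_world" (4x4, takes a point from camera to world coordinates). Camera axes: x right, y down, z forward; pixel columns grow to the right and rows downward; lengths in m; the calibration is good to about 2 mm. The wrist camera is an equidistant fisheye: a pixel r from the principal point sees the ray r / f radians off the axis. A picture is of the moment at which its call begins.
- job.sign_off(): hands the job in; it is judged then, once.
Trained networks look in a picture, given as the dict that the camera call returned (one of the last four; its "shot" number tells which), for a name from the list of things; names that differ only in an ending like _2 or _b are one class to them, and where a whole thing is asked for, a point or a joint stands for the part that bears it (a point fixed in the world has none). Each returns a list of dicts, best first, with "conf" (0 to 1); they miss things now and then, are a little off and sometimes report something else, mostly with a low value. They report only what shows in the picture. A call takes as long as a camera call. They do not tell look-alikes from the thing itself.
- eyes.look_for(picture, name): "extent" ([left, top, width, height] in pixels, round what is visible of it).
- eyes.silhouettes(picture, name): "pixels" (480x640 bool, what is visible of it) and "extent" ([left, top, width, height] in pixels, round what is visible of it).
The state is a dict: "time_s": time; "joints": joint angles; "qd": joint speeds; "tau": joint torques, N m; "ee_pos": TCP position; "orientation": TCP orientation; "contact_force": force on the tool from outside, world axes, zero at the start; "ft_torque": the same for the moment, N m; "gripper_width": opening from 0.0 (shut) to 1.0 (fully open); "grasp_force": force on a finger pad.
Only numpy, scipy, OpenCV 4.12 (cv2) and the standard library are available. Lean on these libraries where they do the work, as an engineer would, in place of code of your own. Each camera call takes 0.05 s, during which the arm holds its last target. There are 200 camera calls.

TASK

Two of the cardboard stock tubes are standing loose on the bench in front of the clip rack. Push each of them sideways along the bench into an empty clip of the row until it snaps fully home against the board, without lifting it off the bench or tipping it over. Do not disturb the tubes that are already clipped or the other things on the bench.

Things in the scene. Friction and masses are not known exactly. Their poses are not given: they have to be found in the camera images.
- tube_1_mid (a point): A loose closed cardboard stock tube with a white lid, a plain upright cylinder 48 mm in diameter and 96 mm tall, about 120 g; stands on the bench in front of the rack. Point: its centre, 48 mm above its foot; z is its axis.
- tube_2_mid (a point): The other loose tube, the same in every way: 48 mm in diameter, 96 mm tall. Point: its centre, 48 mm above its foot.
- rack: Fixed plywood board, 400 mm long (its y), 66 mm high, standing on the bench, with a row of four spring clips on its face towards the robot, 84 mm apart (y = +126, +42, -42, -126 mm in its frame, order varies). Origin: at bench height under the middle of the row of clipped tubes; x points away from the robot, into the clips; the board's face is at x = +24 mm, all the rest behind it.
- clip_a_seat (a point): An empty clip: two sprung steel jaws, 40 to 60 mm above the bench, open to the clip's -x (robot's side). Point: centre of a tube fully home, 48 mm up; x points into the clip. Flared lips at x = -28, y = +-37 mm take a tube up to 7 mm off line; beads at x = -14 mm are 41 mm apart at rest. A pusher behind the tube under 44 mm wide clears the jaws.
- clip_b_seat (a point): The other empty clip, the same as clip_a, same axes and point. Behaviour of both: a tube pushed along +x meets the jaws with its centre about 26 mm short of the seat and needs up to 10 to 16 N to spread them (most at 20 mm short). The force fades to nothing over the last 10 mm; push on until the tube meets the board, where the jaws hold it.
- tube_3: A tube like the loose ones that is already clipped: to be left alone. Origin: centre of its foot.
- tube_4: The second tube that is already clipped: to be left alone. Origin: centre of its foot.
- tower: Bystander: loose model tower of pale wood, 53 x 62 mm and 88 mm tall, on the left. Origin: centre of its underside.
- house: Bystander: loose model house of pale wood, 90 x 50 mm and 50 mm tall, on the right. Origin: centre of its underside.
- sander: Bystander: loose cork sanding block, 60 x 36 mm and 30 mm tall, between the loose tubes, nearer the robot. Origin: centre of its underside.
- glue: Bystander: white glue bottle, 60 mm in diameter, 140 mm tall, left of the rack. Origin: centre of its underside.
- brush: Bystander: wooden brush 180 mm long, lying right of the rack. Origin: near its middle.
- cup: Bystander: white mug, 76 mm in diameter, 85 mm tall, far left. Origin: centre of its underside.
Mind the look-alikes: they are no part of the job. Leave any red or turquoise look-alike of the part that bears tube_1_mid alone.

How it is judged:
By the outcome, as a careful person would: the job done as asked, in the order asked, and still so for the second after the job is handed in, with the robot touching nothing.
It also fails if it takes over 72 s, if anything falls off the work surface, if the arm or the gripper's body presses on something with over 40 N, if the wrist force passes 120 N, or if a joint passes its speed limit or range.

## Working session

There is one attempt and no reset: what is moved stays moved. The work goes in short steps, Python scripts to look and compute and a tool call to move; the robot and the scene stay as the last step left them, time stands still between calls to the robot, and variables do not carry over. Pictures are saved under pics/ and viewed, at most 10 in all, crops included, and the job is handed in when it is done.

Besides the shell and the picture viewer there is one more tool, called after "Call:" as name(argument=value, ...), one argument or row to a line, values as JSON. play_rows: Moves the arm, as the interface text tells. Its arguments: {"type":"object","properties":{"plan":{"type":"array","items":{"type":"object","properties":{"dx":{"type":"number","minimum":-1,"maximum":1},"dy":{"type":"number","minimum":-1,"maximum":1},"dz":{"type":"number","minimum":-1,"maximum":1},"roll":{"type":"number","minimum":-1,"maximum":1},"gripper":{"type":"number"}}}},"grip_force":{"type":"number"}},"required":["plan"]}

```bash
mkdir -p pics; cat > h.py <<'E'
import numpy as np, cv2
from station import sensors, eyes, job
def pts(f,mask):
    v,u=np.nonzero(mask&(f["depth"]>0)); d=f["depth"][v,u]; K=f["camera_matrix"]
    p=np.c_[(u-K[0,2])/K[0,0]*d,(v-K[1,2])/K[1,1]*d,d]
    T=f["cam_to_world"]; return p@T[:3,:3].T+T[:3,3],u,v
def save(f,n): cv2.imwrite(f"pics/{n}.png",f["frame"][:,:,::-1])
E
python3 - <<'E'
from h import *
s=sensors.sense(); print(s["ee_pos"],s["orientation"],s["time_s"])
for c in ("top","scene"):
    f=eyes.grab_frame(c); save(f,c+"1"); print(c,f["cam_to_world"][:3,3])
    for n in ("tube_1_mid","rack","tower","house","sander","glue"):
        for o in eyes.silhouettes(f,n):
            if o["conf"]<.3: continue
            p,u,v=pts(f,o["pixels"]); 
            if len(p)<10: continue
            zt=np.percentile(p[:,2],97); t=p[p[:,2]>zt-.008]
            col=f["frame"][o["pixels"]].mean(0).round()
            print(n,round(o["conf"],2),o["extent"],"zt",zt.round(3),"top mid",((t.min(0)+t.max(0))/2).round(3),"size",np.ptp(t,0).round(3),col)
E
```

```text
[0.27588517 0.58780898 0.20456268] [[-9.05239735e-01  4.24900528e-01 -7.51123863e-04]
 [ 4.24901189e-01  9.05238099e-01 -1.72170192e-03]
 [-5.16061151e-05 -1.87770641e-03 -9.99998236e-01]] 0.0
top [0.37857326 0.02524038 1.0077528 ]
tube_1_mid 0.79 [234.8, 243.3, 28.6, 25.6] zt 0.098 top mid [0.441 0.154 0.095] size [0.047 0.047 0.009] [109. 101.  92.]
tube_1_mid 0.72 [271.6, 288.1, 28.8, 24.7] zt 0.098 top mid [0.351 0.084 0.096] size [0.044 0.044 0.009] [38. 89. 85.]
tube_1_mid 0.67 [458.2, 157.0, 81.0, 37.9] zt 0.023 top mid [ 0.605 -0.379  0.02 ] size [0.087 0.172 0.011] [119. 106.  93.]
tube_1_mid 0.57 [186.4, 285.4, 36.2, 27.7] zt 0.098 top mid [0.355 0.243 0.095] size [0.044 0.046 0.01 ] [135.  43.  39.]
rack 0.65 [245.0, 127.4, 187.3, 44.0] zt 0.067 top mid [ 0.655 -0.031  0.077] size [0.078 0.396 0.036] [151. 130.  98.]
tower 0.75 [159.0, 219.7, 44.2, 33.8] zt 0.09 top mid [0.482 0.291 0.087] size [0.053 0.062 0.01 ] [96. 81. 59.]
tower 0.66 [458.9, 157.8, 80.7, 35.4] zt 0.023 top mid [ 0.604 -0.379  0.02 ] size [0.085 0.173 0.011] [117. 104.  94.]
house 0.59 [455.7, 206.7, 3
[... 621 characters left out ...]
mid 0.58 [290.9, 173.6, 20.8, 40.2] zt 0.098 top mid [0.352 0.085 0.097] size [0.049 0.051 0.013] [35. 77. 70.]
rack 0.82 [289.4, 226.5, 150.8, 154.9] zt 0.068 top mid [ 0.661 -0.03   0.067] size [0.083 0.403 0.013] [141. 120.  86.]
tower 0.6 [379.7, 153.2, 32.8, 47.0] zt 0.091 top mid [0.484 0.289 0.089] size [0.054 0.066 0.011] [94. 79. 57.]
house 0.83 [199.4, 314.8, 34.9, 47.1] zt 0.053 top mid [ 0.501 -0.327  0.051] size [0.056 0.058 0.011] [162. 138. 100.]
sander 0.9 [275.8, 220.0, 27.8, 24.7] zt 0.034 top mid [ 0.391 -0.007  0.031] size [0.065 0.042 0.01 ] [134. 103.  72.]
glue 0.86 [458.6, 164.1, 27.1, 52.2] zt 0.14 top mid [0.657 0.369 0.139] size [0.026 0.035 0.012] [111. 106.  96.]
```

```bash
python3 - <<'E'
import cv2
a=cv2.imread("pics/top1.png")[100:340,100:560]; cv2.imwrite("pics/top1c.png",cv2.resize(a,(800,417)))
a=cv2.imread("pics/scene1.png")[120:400,180:500]; cv2.imwrite("pics/scene1c.png",cv2.resize(a,(685,600)))
E
```

```text
(no output)
```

View pics/top1c.png

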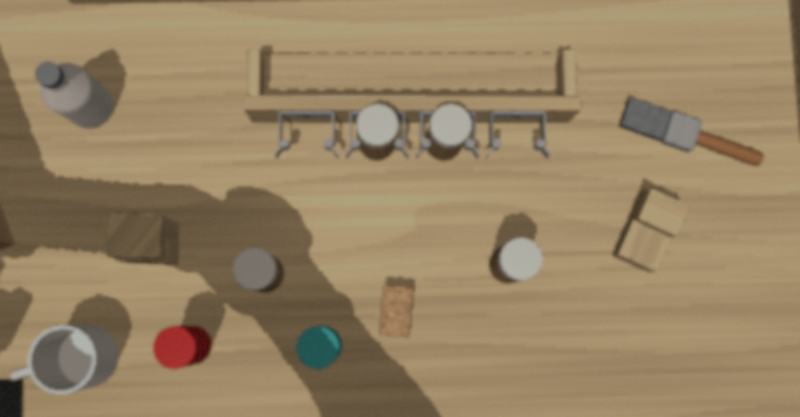

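View pics/scene1c.png

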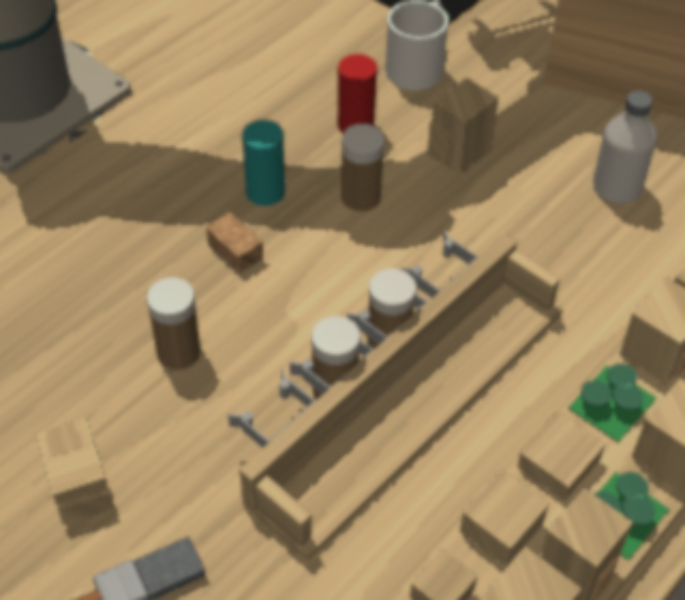

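The top view shows two white-lidded loose tubes: left at crop (255,270) and right at crop (520,258). The two middle clips are filled, so the outer clips at crop (307,130) and (519,130) are empty. The red and turquoise look-alikes are at crop (180,347) and (320,347). Next I'll measure the rack line and the tube centres.

```bash
cat >> h.py <<'E'
def tubes(f):
    p,u,v=pts(f,np.ones((480,640),bool)); H=np.zeros((480,640),np.uint8)
    k=(p[:,2]>.088)&(p[:,2]<.108)&(p[:,0]>.33)&(p[:,0]<.75)&(abs(p[:,1]+.03)<.29)
    H[v[k],u[k]]=1; n,L,st,_=cv2.connectedComponentsWithStats(H); lab=L[v,u]; out=[]
    for i in range(1,n):
        q=p[k&(lab==i)]; q=q[q[:,2]>.092]
        if len(q)<150: continue
        c,r=cv2.minEnclosingCircle(q[:,:2].astype(np.float32)); out.append((*np.round((np.percentile(q,2,0)+np.percentile(q,98,0))[:2]/2,4),round(r,4),len(q)))
    return out
E
python3 - <<'E'
from h import *
for c in ("top","scene"):
    f=eyes.grab_frame(c); print(c,tubes(f))
    p,u,v=pts(f,np.ones((480,640),bool))
    k=(abs(p[:,2]-.066)<.005)&(p[:,0]>.58)&(p[:,0]<.72)&(abs(p[:,1]+.03)<.22); q=p[k]
    print("board y range",np.percentile(q[:,1],[.5,99.5]))
    E=[]
    for y in np.arange(-.22,.16,.01):
        s=q[abs(q[:,1]-y)<.005]
        if len(s)>3: E.append((y,np.percentile(s[:,0],5)))
    E=np.array(E)
    for _ in range(4):
        a=np.polyfit(E[:,1]*0+E[:,0],E[:,1],1); r=E[:,1]-np.polyval(a,E[:,0]); E=E[abs(r)<max(.002,r.std()*1.5)]
    print("front edge slope",a,len(E))
    k=(abs(p[:,2]-.055)<.008)&(p[:,0]>.54)&(p[:,0]<.615)&(abs(p[:,1]+.03)<.2); q=p[k]
    print("jaws hist",[(round(y,3),int((abs(q[:,1]-y)<.0025).sum()),q[abs(q[:,1]-y)<.0025][:,0].min().round(3) if (abs(q[:,1]-y)<.0025).any() else 0) for y in np.arange(-.22,.16,.005)])
E
```

```text
top [(np.float64(0.6013), np.float64(0.013), 0.0238, 432), (np.float64(0.5995), np.float64(-0.0706), 0.024, 435), (np.float64(0.4444), np.float64(-0.1455), 0.0238, 461), (np.float64(0.4404), np.float64(0.1537), 0.0239, 452), (np.float64(0.3547), np.float64(0.2405), 0.0237, 435), (np.float64(0.3515), np.float64(0.0842), 0.0236, 453)]
board y range [-0.22703218  0.16724856]
front edge slope [0.04089792 0.62473246] 22
jaws hist [(np.float64(-0.22), 0, 0), (np.float64(-0.215), 0, 0), (np.float64(-0.21), 0, 0), (np.float64(-0.205), 0, 0), (np.float64(-0.2), 0, 0), (np.float64(-0.195), 0, 0), (np.float64(-0.19), 8, np.float64(0.569)), (np.float64(-0.185), 42, np.float64(0.573)), (np.float64(-0.18), 16, np.float64(0.578)), (np.float64(-0.175), 7, np.float64(0.581)), (np.float64(-0.17), 0, 0), (np.float64(-0.165), 0, 0), (np.float64(-0.16), 0, 0), (np.float64(-0.155), 0, 0), (np.float64(-0.15), 0, 0), (np.float64(-0.145), 0, 0), (np.float64(-0.14), 0, 0), (np.float64(-0.135), 1, np.float64(0.584)), (np.float64(-0.13), 16, np.float64(0.58)), (np.float64(-0.125), 36, np.float64(0.579)), (np.fl
[... 4495 characters left out ...]
p.float64(0.055), 0, 0), (np.float64(0.06), 5, np.float64(0.578)), (np.float64(0.065), 46, np.float64(0.58)), (np.float64(0.07), 11, np.float64(0.585)), (np.float64(0.075), 2, np.float64(0.592)), (np.float64(0.08), 0, 0), (np.float64(0.085), 0, 0), (np.float64(0.09), 0, 0), (np.float64(0.095), 0, 0), (np.float64(0.1), 0, 0), (np.float64(0.105), 0, 0), (np.float64(0.11), 0, 0), (np.float64(0.115), 1, np.float64(0.591)), (np.float64(0.12), 16, np.float64(0.588)), (np.float64(0.125), 31, np.float64(0.585)), (np.float64(0.13), 17, np.float64(0.578)), (np.float64(0.135), 1, np.float64(0.58)), (np.float64(0.14), 0, 0), (np.float64(0.145), 0, 0), (np.float64(0.15), 0, 0), (np.float64(0.155), 0, 0)]
```

Call:
play_rows(
  plan=[
    {"dx": 0.1, "dy": -0.35, "gripper": 0.64, "roll": -0.03},
    {"dx": 0.2, "dy": -0.7, "gripper": 0.64, "roll": -0.03},
    {"dx": 0.29, "dy": -0.98, "gripper": 0.64, "roll": -0.03},
    {"dx": 0.29, "dy": -0.98, "gripper": 0.64, "roll": -0.03},
    {"dx": 0.29, "dy": -0.98, "gripper": 0.64, "roll": -0.03},
    {"dx": 0.29, "dy": -0.98, "gripper": 0.64, "roll": -0.03},
    {"dx": 0.29, "dy": -0.98, "gripper": 0.64, "roll": -0.03},
    {"dx": 0.29, "dy": -0.98, "gripper": 0.64, "roll": -0.03},
    {"dx": 0.29, "dy": -0.98, "gripper": 0.64, "roll": -0.03},
    {"dx": 0.29, "dy": -0.98, "gripper": 0.64, "roll": -0.03},
    {"dx": 0.29, "dy": -0.98, "gripper": 0.64, "roll": -0.03},
    {"dx": 0.29, "dy": -0.98, "gripper": 0.64, "roll": -0.03},
  ],
)

```text
schema error: expected keys dx, dy, dz, roll, gripper
```

Call:
play_rows(
  plan=[
    {"dx": 0.1, "dy": -0.35, "dz": 0, "gripper": 0.64, "roll": -0.03},
    {"dx": 0.2, "dy": -0.7, "dz": 0, "gripper": 0.64, "roll": -0.03},
    {"dx": 0.29, "dy": -0.98, "dz": 0, "gripper": 0.64, "roll": -0.03},
    {"dx": 0.29, "dy": -0.98, "dz": 0, "gripper": 0.64, "roll": -0.03},
    {"dx": 0.29, "dy": -0.98, "dz": 0, "gripper": 0.64, "roll": -0.03},
    {"dx": 0.29, "dy": -0.98, "dz": 0, "gripper": 0.64, "roll": -0.03},
    {"dx": 0.29, "dy": -0.98, "dz": 0, "gripper": 0.64, "roll": -0.03},
    {"dx": 0.29, "dy": -0.98, "dz": 0, "gripper": 0.64, "roll": -0.03},
    {"dx": 0.29, "dy": -0.98, "dz": 0, "gripper": 0.64, "roll": -0.03},
    {"dx": 0.29, "dy": -0.98, "dz": 0, "gripper": 0.64, "roll": -0.03},
    {"dx": 0.29, "dy": -0.98, "dz": 0, "gripper": 0.64, "roll": -0.03},
    {"dx": 0.29, "dy": -0.98, "dz": 0, "gripper": 0.64, "roll": -0.03},
  ],
)

```text
time_s: 2.0
ee_pos: [0.3917, 0.1985, 0.2055]
orientation: [[-0.893, 0.45, -0.0], [0.45, 0.893, 0.001], [0.0, 0.001, -1.0]]
contact_force: [0.3, -0.2, 0.6]
gripper_width: 0.358
grasp_force: 0.0
```

Call:
play_rows(
  plan=[
    {"dx": 0, "dy": -0.045, "dz": 0, "gripper": 0.64, "roll": 0},
    {"dx": 0, "dy": -0.045, "dz": -0.12, "gripper": 0.64, "roll": 0},
    {"dx": 0, "dy": -0.045, "dz": -0.24, "gripper": 0.64, "roll": 0},
    {"dx": 0, "dy": -0.045, "dz": -0.24, "gripper": 0.64, "roll": 0},
    {"dx": 0, "dy": -0.045, "dz": -0.24, "gripper": 0.64, "roll": 0},
  ],
)

```text
time_s: 2.5
ee_pos: [0.3914, 0.1794, 0.1094]
orientation: [[-0.892, 0.451, -0.002], [0.451, 0.892, -0.001], [0.002, -0.002, -1.0]]
contact_force: [0.0, 1.2, 0.0]
gripper_width: 0.359
grasp_force: 0.0
```

```bash
python3 - <<'E'
from h import *
s=sensors.sense(); print(s["ee_pos"],s["time_s"],s["gripper_width"])
f=eyes.grab_frame("scene"); print(tubes(f)); a=f["frame"][100:300,240:480,::-1]; cv2.imwrite("pics/s2.png",cv2.resize(a,(720,600)))
E
```

```text
[0.39144578 0.17935548 0.10942384] 2.5 0.3590413428636585
[(np.float64(0.3541), np.float64(0.0833), 0.026, 223), (np.float64(0.4425), np.float64(0.152), 0.0251, 216), (np.float64(0.6039), np.float64(0.0106), 0.0252, 314), (np.float64(0.4466), np.float64(-0.1475), 0.0257, 318), (np.float64(0.602), np.float64(-0.0722), 0.0254, 335)]
```

View pics/s2.png

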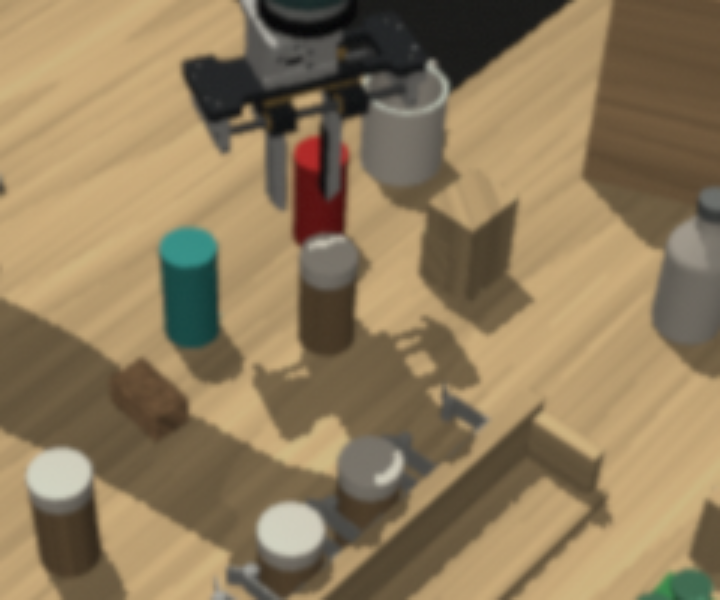

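Fingers (crop 275,205 and 330,195) are clear of the red tube. A body end at crop (220,150) hangs over the turquoise tube, so I'll measure its height before going down.

```bash
python3 - <<'E'
from h import *
s=sensors.sense(); e=np.array(s["ee_pos"]); R=np.array(s["orientation"])
f=eyes.grab_frame("scene")
p,u,v=pts(f,np.ones((480,640),bool)); q=(p-e)@R
for lo in range(-100,100,20):
    k=(q[:,1]*1e3>lo)&(q[:,1]*1e3<lo+20)&(abs(q[:,0])<.06)&(p[:,2]>.105)
    if k.sum(): print(lo,"lowest above tcp",(-q[k,2].max()).round(3),"x",q[k,0][q[k,2].argmax()].round(3), k.sum())
E
```

```text
-100 lowest above tcp 0.097 x 0.003 192
-80 lowest above tcp 0.099 x -0.034 422
-60 lowest above tcp 0.095 x 0.005 951
-40 lowest above tcp 0.004 x -0.012 1993
-20 lowest above tcp 0.001 x -0.01 1382
0 lowest above tcp 0.001 x -0.009 1014
20 lowest above tcp 0.002 x -0.009 605
40 lowest above tcp 0.108 x 0.021 316
60 lowest above tcp 0.097 x -0.029 274
80 lowest above tcp 0.119 x -0.032 64
```

Call:
play_rows(
  plan=[
    {"dx": 0, "dy": 0, "dz": -0.1, "gripper": 0.64, "roll": 0},
    {"dx": 0, "dy": 0, "dz": -0.2, "gripper": 0.64, "roll": 0},
    {"dx": 0, "dy": 0, "dz": -0.2, "gripper": 0.64, "roll": 0},
    {"dx": 0.03, "dy": -0.015, "dz": -0.2, "gripper": 0.64, "roll": 0},
    {"dx": 0.06, "dy": -0.03, "dz": -0.2, "gripper": 0.64, "roll": 0},
    {"dx": 0.08, "dy": -0.04, "dz": -0.2, "gripper": 0.64, "roll": 0},
    {"dx": 0.1, "dy": -0.05, "dz": -0.2, "gripper": 0.64, "roll": 0},
    {"dx": 0.12, "dy": -0.06, "dz": -0.2, "gripper": 0.64, "roll": 0},
    {"dx": 0.14, "dy": -0.07, "dz": -0.2, "gripper": 0.64, "roll": 0},
    {"dx": 0.16, "dy": -0.08, "dz": -0.2, "gripper": 0.64, "roll": 0},
    {"dx": 0.18, "dy": -0.091, "dz": -0.2, "gripper": 0.64, "roll": 0},
    {"dx": 0.2, "dy": -0.101, "dz": -0.2, "gripper": 0.64, "roll": 0},
    {"dx": 0.22, "dy": -0.111, "dz": -0.2, "gripper": 0.64, "roll": 0},
    {"dx": 0.24, "dy": -0.121, "dz": -0.2, "gripper": 0.64, "roll": 0},
    {"dx": 0.26, "dy": -0.131, "dz": -0.2, "gripper": 0.64, "roll": 0},
    {"dx": 0.28, "dy": -0.141, "dz": -0.2, "gripper": 0.64, "roll": 0},
    {"dx": 0.3, "dy": -0.152, "dz": -0.2, "gripper": 0.64, "roll": 0},
    {"dx": 0.32, "dy": -0.162, "dz": -0.2, "gripper": 0.64, "roll": 0},
    {"dx": 0.335, "dy": -0.17, "dz": -0.2, "gripper": 0.64, "roll": 0},
    {"dx": 0.335, "dy": -0.17, "dz": -0.2, "gripper": 0.64, "roll": 0},
  ],
)

```text
time_s: 4.6
ee_pos: [0.5283, 0.1091, 0.0294]
orientation: [[-0.891, 0.454, 0.003], [0.454, 0.891, -0.001], [-0.003, 0.001, -1.0]]
contact_force: [-0.5, -0.5, -0.0]
gripper_width: 0.36
grasp_force: 0.0
```

```bash
python3 - <<'E'
from h import *
s=sensors.sense(); print(s["ee_pos"],s["time_s"],s["gripper_width"])
for c in ("scene","top"): print(c,tubes(eyes.grab_frame(c)))
E
```

```text
[0.52827274 0.1091404  0.02936809] 4.6 0.3599849233188328
scene [(np.float64(0.354), np.float64(0.0824), 0.0274, 220), (np.float64(0.5474), np.float64(0.0985), 0.0344, 324), (np.float64(0.6042), np.float64(0.011), 0.025, 308), (np.float64(0.4467), np.float64(-0.147), 0.0262, 321), (np.float64(0.6021), np.float64(-0.0728), 0.0254, 339)]
top [(np.float64(0.6013), np.float64(0.0129), 0.0239, 431), (np.float64(0.5996), np.float64(-0.0706), 0.0242, 438), (np.float64(0.4444), np.float64(-0.145), 0.0242, 454), (np.float64(0.3515), np.float64(0.0843), 0.0237, 461)]
```

Call:
play_rows(
  plan=[
    {"dx": -0.06, "dy": 0.03, "dz": 0, "gripper": 0.64, "roll": 0},
    {"dx": -0.11, "dy": 0.055, "dz": 0, "gripper": 0.64, "roll": 0},
    {"dx": -0.11, "dy": 0.055, "dz": 0, "gripper": 0.82, "roll": 0.14},
    {"dx": -0.11, "dy": 0.02, "dz": 0, "gripper": 0.82, "roll": 0.28},
    {"dx": -0.11, "dy": -0.028, "dz": 0, "gripper": 0.82, "roll": 0.43},
    {"dx": -0.11, "dy": -0.028, "dz": 0, "gripper": 0.82, "roll": 0.43},
    {"dx": -0.11, "dy": -0.028, "dz": 0, "gripper": 0.82, "roll": 0.43},
    {"dx": -0.11, "dy": -0.028, "dz": 0, "gripper": 0.82, "roll": 0.43},
  ],
)

```text
time_s: 5.5
ee_pos: [0.4823, 0.1003, 0.0295]
orientation: [[-1.0, 0.021, 0.0], [0.021, 1.0, 0.001], [-0.0, 0.001, -1.0]]
contact_force: [0.0, -0.3, 0.3]
gripper_width: 0.179
grasp_force: 0.0
```

```bash
python3 - <<'E'
from h import *
s=sensors.sense(); print(s["ee_pos"],s["time_s"],s["gripper_width"])
f=eyes.grab_frame("scene"); print(tubes(f)); a=f["frame"][150:320,260:464,::-1]; cv2.imwrite("pics/s3.png",cv2.resize(a,(720,600)))
E
```

```text
[0.48234596 0.10028812 0.02947062] 5.5 0.17864256858697558
[(np.float64(0.3539), np.float64(0.0833), 0.0266, 214), (np.float64(0.5526), np.float64(0.0937), 0.0254, 267), (np.float64(0.6038), np.float64(0.0116), 0.0255, 307), (np.float64(0.4464), np.float64(-0.1472), 0.0253, 315), (np.float64(0.6019), np.float64(-0.0726), 0.0251, 337)]
```

View pics/s3.png

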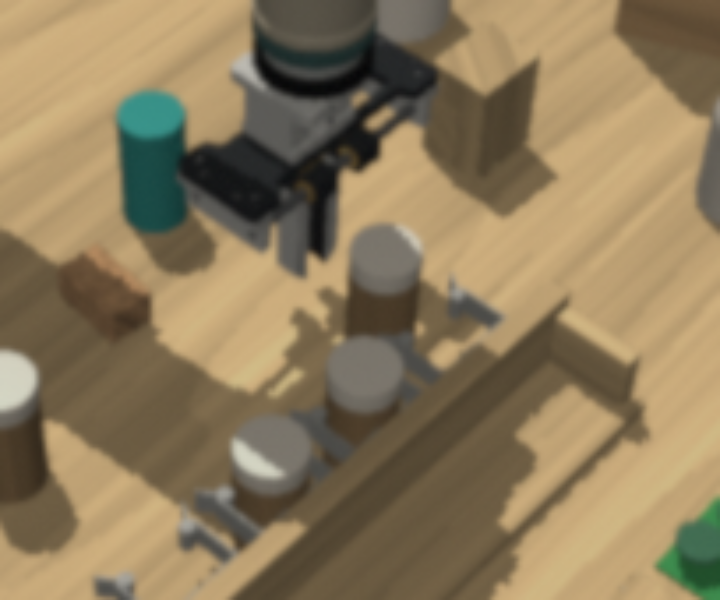

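The loose tube stands upright at crop (385,290), centred before the left empty clip, with the fingers behind it (crop 305,260). Now I'll push it home.

Call:
play_rows(
  plan=[
    {"dx": 0.03, "dy": -0.001, "dz": 0, "gripper": 0.82, "roll": 0},
    {"dx": 0.06, "dy": -0.002, "dz": 0, "gripper": 0.82, "roll": 0},
    {"dx": 0.08, "dy": -0.003, "dz": 0, "gripper": 0.82, "roll": 0},
    {"dx": 0.1, "dy": -0.003, "dz": 0, "gripper": 0.82, "roll": 0},
    {"dx": 0.115, "dy": -0.003, "dz": 0, "gripper": 0.82, "roll": 0},
    {"dx": 0.13, "dy": -0.004, "dz": 0, "gripper": 0.82, "roll": 0},
    {"dx": 0.14, "dy": -0.004, "dz": 0, "gripper": 0.82, "roll": 0},
    {"dx": 0.15, "dy": -0.004, "dz": 0, "gripper": 0.82, "roll": 0},
    {"dx": 0.16, "dy": -0.004, "dz": 0, "gripper": 0.82, "roll": 0},
    {"dx": 0.17, "dy": -0.004, "dz": 0, "gripper": 0.82, "roll": 0},
    {"dx": 0.18, "dy": -0.005, "dz": 0, "gripper": 0.82, "roll": 0},
    {"dx": 0.19, "dy": -0.005, "dz": 0, "gripper": 0.82, "roll": 0},
    {"dx": 0.2, "dy": -0.005, "dz": 0, "gripper": 0.82, "roll": 0},
    {"dx": 0.21, "dy": -0.005, "dz": 0, "gripper": 0.82, "roll": 0},
    {"dx": 0.22, "dy": -0.005, "dz": 0, "gripper": 0.82, "roll": 0},
    {"dx": 0.23, "dy": -0.005, "dz": 0, "gripper": 0.82, "roll": 0},
    {"dx": 0.23, "dy": -0.005, "dz": 0, "gripper": 0.82, "roll": 0},
  ],
)

```text
time_s: 7.25
ee_pos: [0.5724, 0.0976, 0.0289]
orientation: [[-1.0, 0.02, -0.004], [0.02, 1.0, 0.0], [0.004, -0.0, -1.0]]
contact_force: [-4.9, 2.3, 0.8]
gripper_width: 0.18
grasp_force: 2.6
```

```bash
python3 - <<'E'
from h import *
s=sensors.sense(); print(s["ee_pos"],s["time_s"],s["contact_force"])
f=eyes.grab_frame("scene"); print(tubes(f)); a=f["frame"][150:320,260:464,::-1]; cv2.imwrite("pics/s4.png",cv2.resize(a,(720,600)))
E
```

```text
[0.57241663 0.09759544 0.02885679] 7.25 [-4.88147459  2.2654654   0.76562807]
[(np.float64(0.3579), np.float64(0.2387), 0.0266, 188), (np.float64(0.3538), np.float64(0.0826), 0.027, 223), (np.float64(0.6086), np.float64(0.0949), 0.0267, 267), (np.float64(0.6043), np.float64(0.011), 0.0256, 308), (np.float64(0.4463), np.float64(-0.1469), 0.0259, 314), (np.float64(0.6026), np.float64(-0.0734), 0.0246, 343)]
```

View pics/s4.png

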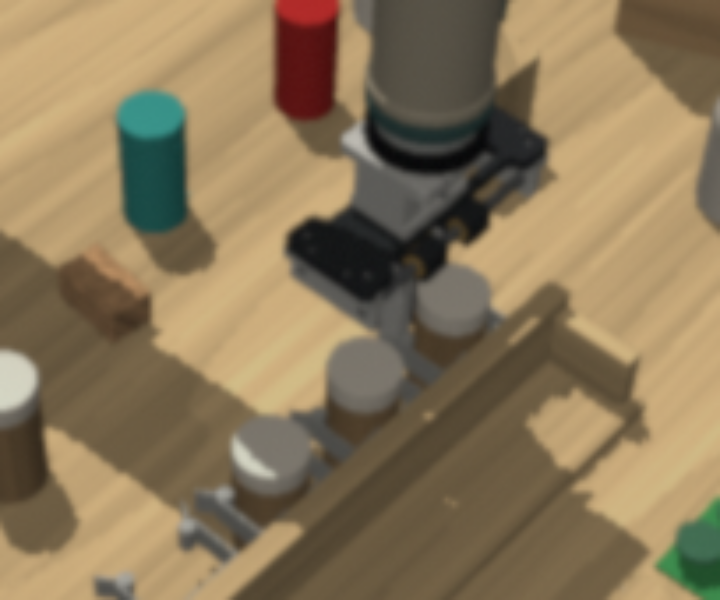

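The tube lines up with the clipped row at crop (452,300). I'll press a few mm more to be sure it meets the board.

Call:
play_rows(
  plan=[
    {"dx": 0.005, "dy": 0, "dz": 0, "gripper": 0.82, "roll": 0},
    {"dx": 0.01, "dy": 0, "dz": 0, "gripper": 0.82, "roll": 0},
    {"dx": 0.01, "dy": 0, "dz": 0, "gripper": 0.82, "roll": 0},
    {"dx": 0.01, "dy": 0, "dz": 0, "gripper": 0.82, "roll": 0},
  ],
)

```text
time_s: 7.7
ee_pos: [0.5725, 0.0977, 0.0288]
orientation: [[-1.0, 0.019, -0.011], [0.019, 1.0, -0.0], [0.011, -0.001, -1.0]]
contact_force: [-12.6, 2.0, 7.2]
gripper_width: 0.187
grasp_force: 6.0
```

Call:
play_rows(
  plan=[
    {"dx": -0.05, "dy": 0, "dz": 0, "gripper": 0.82, "roll": 0},
    {"dx": -0.15, "dy": 0, "dz": 0, "gripper": 0.82, "roll": 0},
    {"dx": -0.2, "dy": 0, "dz": 0.1, "gripper": 0.82, "roll": 0},
    {"dx": -0.2, "dy": 0, "dz": 0.2, "gripper": 0.82, "roll": 0},
    {"dx": -0.2, "dy": 0, "dz": 0.3, "gripper": 0.82, "roll": 0},
    {"dx": -0.25, "dy": -0.1, "dz": 0.3, "gripper": 0.82, "roll": 0},
    {"dx": -0.3, "dy": -0.2, "dz": 0.3, "gripper": 0.82, "roll": -0.02},
    {"dx": -0.35, "dy": -0.3, "dz": 0.3, "gripper": 0.82, "roll": -0.04},
    {"dx": -0.4, "dy": -0.4, "dz": 0.3, "gripper": 0.82, "roll": -0.04},
    {"dx": -0.44, "dy": -0.5, "dz": 0.3, "gripper": 0.82, "roll": -0.04},
    {"dx": -0.47, "dy": -0.6, "dz": 0.3, "gripper": 0.82, "roll": -0.04},
    {"dx": -0.47, "dy": -0.6, "dz": 0.3, "gripper": 0.82, "roll": -0.04},
    {"dx": -0.47, "dy": -0.6, "dz": 0.3, "gripper": 0.82, "roll": -0.04},
    {"dx": -0.47, "dy": -0.6, "dz": 0.3, "gripper": 0.82, "roll": -0.04},
  ],
)

```text
time_s: 9.1
ee_pos: [0.3914, -0.1421, 0.1497]
orientation: [[-0.998, 0.06, 0.002], [0.06, 0.998, -0.0], [-0.002, 0.0, -1.0]]
contact_force: [-0.2, 0.1, 0.5]
gripper_width: 0.181
grasp_force: 0.0
```

```bash
python3 - <<'E'
from h import *
s=sensors.sense(); print(s["ee_pos"],s["time_s"],s["gripper_width"])
for c in ("top","scene"):
    f=eyes.grab_frame(c); print(tubes(f))
a=f["frame"][150:400,180:480,::-1]; cv2.imwrite("pics/s5.png",cv2.resize(a,(720,600)))
E
```

```text
[ 0.39138043 -0.14213554  0.14966907] 9.1 0.18078917668581157
[(np.float64(0.6041), np.float64(0.0979), 0.0238, 428), (np.float64(0.6013), np.float64(0.013), 0.0239, 435), (np.float64(0.5995), np.float64(-0.0707), 0.024, 433), (np.float64(0.4488), np.float64(-0.1454), 0.0238, 346), (np.float64(0.3544), np.float64(0.2401), 0.0238, 432), (np.float64(0.3515), np.float64(0.085), 0.0236, 452)]
[(np.float64(0.3575), np.float64(0.239), 0.0263, 181), (np.float64(0.3536), np.float64(0.0837), 0.0254, 218), (np.float64(0.6067), np.float64(0.0958), 0.0258, 286), (np.float64(0.6041), np.float64(0.011), 0.0261, 309), (np.float64(0.4461), np.float64(-0.147), 0.0252, 310), (np.float64(0.602), np.float64(-0.0728), 0.0254, 344)]
```

View pics/s5.png

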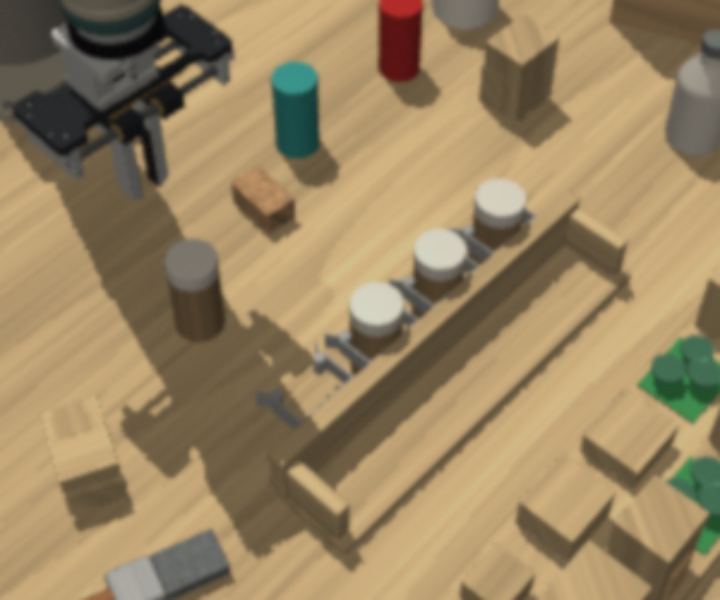

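The left tube sits home at crop (500,205), and the other tube is untouched at crop (195,290) ahead of the fingers. Next: go down and push the second one.

Call:
play_rows(
  plan=[
    {"dx": 0, "dy": 0, "dz": -0.1, "gripper": 0.82, "roll": 0},
    {"dx": 0, "dy": 0, "dz": -0.2, "gripper": 0.82, "roll": 0},
    {"dx": 0, "dy": 0, "dz": -0.3, "gripper": 0.82, "roll": 0},
    {"dx": 0, "dy": 0, "dz": -0.3, "gripper": 0.82, "roll": 0},
    {"dx": 0.02, "dy": -0.001, "dz": -0.3, "gripper": 0.82, "roll": 0},
    {"dx": 0.04, "dy": -0.002, "dz": -0.3, "gripper": 0.82, "roll": 0},
    {"dx": 0.06, "dy": -0.004, "dz": -0.3, "gripper": 0.82, "roll": 0},
    {"dx": 0.08, "dy": -0.005, "dz": -0.3, "gripper": 0.82, "roll": 0},
    {"dx": 0.1, "dy": -0.006, "dz": -0.3, "gripper": 0.82, "roll": 0},
    {"dx": 0.12, "dy": -0.007, "dz": -0.3, "gripper": 0.82, "roll": 0},
    {"dx": 0.14, "dy": -0.008, "dz": -0.3, "gripper": 0.82, "roll": 0},
    {"dx": 0.16, "dy": -0.01, "dz": -0.3, "gripper": 0.82, "roll": 0},
    {"dx": 0.18, "dy": -0.011, "dz": -0.3, "gripper": 0.82, "roll": 0},
    {"dx": 0.2, "dy": -0.012, "dz": -0.3, "gripper": 0.82, "roll": 0},
    {"dx": 0.22, "dy": -0.013, "dz": -0.3, "gripper": 0.82, "roll": 0},
    {"dx": 0.24, "dy": -0.015, "dz": -0.3, "gripper": 0.82, "roll": 0},
    {"dx": 0.26, "dy": -0.016, "dz": -0.3, "gripper": 0.82, "roll": 0},
    {"dx": 0.28, "dy": -0.017, "dz": -0.3, "gripper": 0.82, "roll": 0},
    {"dx": 0.3, "dy": -0.018, "dz": -0.3, "gripper": 0.82, "roll": 0},
    {"dx": 0.3, "dy": -0.018, "dz": -0.3, "gripper": 0.82, "roll": 0},
  ],
)

```text
time_s: 11.2
ee_pos: [0.5121, -0.1499, 0.0296]
orientation: [[-0.998, 0.062, 0.002], [0.062, 0.998, 0.0], [-0.002, 0.0, -1.0]]
contact_force: [-0.1, -0.3, 0.1]
gripper_width: 0.18
grasp_force: 0.0
```

```bash
python3 - <<'E'
from h import *
s=sensors.sense(); print(s["ee_pos"],s["time_s"],s["contact_force"])
f=eyes.grab_frame("scene"); print(tubes(f)); a=f["frame"][190:360,190:394,::-1]; cv2.imwrite("pics/s6.png",cv2.resize(a,(720,600)))
E
```

```text
[ 0.51208842 -0.14988339  0.02956468] 11.2 [-0.14260449 -0.31092668  0.11803438]
[(np.float64(0.3569), np.float64(0.238), 0.026, 181), (np.float64(0.3533), np.float64(0.0828), 0.0259, 226), (np.float64(0.6067), np.float64(0.0951), 0.026, 290), (np.float64(0.6038), np.float64(0.0113), 0.0253, 307), (np.float64(0.6022), np.float64(-0.073), 0.0261, 338), (np.float64(0.5442), np.float64(-0.155), 0.0295, 364)]
```

View pics/s6.png

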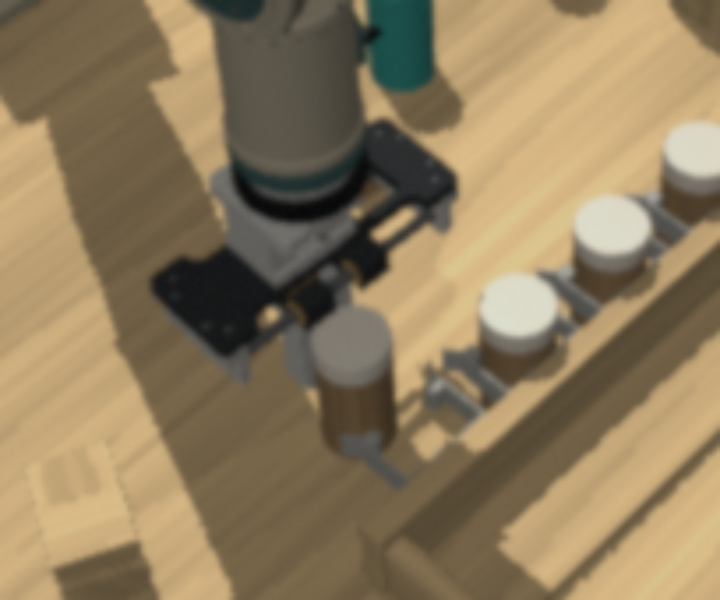

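The tube is upright and centred between the right clip's lips (crop 360,380). I'll push on until it's home.

Call:
play_rows(
  plan=[
    {"dx": 0.015, "dy": -0.001, "dz": 0, "gripper": 0.82, "roll": 0},
    {"dx": 0.03, "dy": -0.001, "dz": 0, "gripper": 0.82, "roll": 0},
    {"dx": 0.04, "dy": -0.002, "dz": 0, "gripper": 0.82, "roll": 0},
    {"dx": 0.05, "dy": -0.002, "dz": 0, "gripper": 0.82, "roll": 0},
    {"dx": 0.06, "dy": -0.003, "dz": 0, "gripper": 0.82, "roll": 0},
    {"dx": 0.07, "dy": -0.003, "dz": 0, "gripper": 0.82, "roll": 0},
    {"dx": 0.08, "dy": -0.004, "dz": 0, "gripper": 0.82, "roll": 0},
    {"dx": 0.09, "dy": -0.004, "dz": 0, "gripper": 0.82, "roll": 0},
    {"dx": 0.1, "dy": -0.005, "dz": 0, "gripper": 0.82, "roll": 0},
    {"dx": 0.11, "dy": -0.005, "dz": 0, "gripper": 0.82, "roll": 0},
    {"dx": 0.12, "dy": -0.006, "dz": 0, "gripper": 0.82, "roll": 0},
    {"dx": 0.13, "dy": -0.006, "dz": 0, "gripper": 0.82, "roll": 0},
    {"dx": 0.14, "dy": -0.007, "dz": 0, "gripper": 0.82, "roll": 0},
    {"dx": 0.145, "dy": -0.007, "dz": 0, "gripper": 0.82, "roll": 0},
    {"dx": 0.145, "dy": -0.007, "dz": 0, "gripper": 0.82, "roll": 0},
  ],
)

```text
time_s: 12.75
ee_pos: [0.5672, -0.1525, 0.029]
orientation: [[-0.998, 0.062, -0.003], [0.062, 0.998, 0.0], [0.003, 0.0, -1.0]]
contact_force: [-4.6, 2.2, -1.5]
gripper_width: 0.179
grasp_force: 2.2
```

Call:
play_rows(
  plan=[
    {"dx": 0.005, "dy": 0, "dz": 0, "gripper": 0.82, "roll": 0},
    {"dx": 0.01, "dy": 0, "dz": 0, "gripper": 0.82, "roll": 0},
    {"dx": 0.01, "dy": 0, "dz": 0, "gripper": 0.82, "roll": 0},
    {"dx": 0.01, "dy": 0, "dz": 0, "gripper": 0.82, "roll": 0},
  ],
)

```text
time_s: 13.15
ee_pos: [0.5672, -0.1524, 0.0289]
orientation: [[-0.998, 0.062, -0.009], [0.062, 0.998, 0.0], [0.009, -0.0, -1.0]]
contact_force: [-11.0, 2.1, 5.6]
gripper_width: 0.176
grasp_force: 5.7
```

The tube is hard against the board, so I'll withdraw and check.

Call:
play_rows(
  plan=[
    {"dx": -0.05, "dy": 0, "dz": 0, "gripper": 0.82, "roll": 0},
    {"dx": -0.15, "dy": 0.005, "dz": 0, "gripper": 0.82, "roll": 0},
    {"dx": -0.25, "dy": 0.01, "dz": 0.05, "gripper": 0.82, "roll": 0},
    {"dx": -0.3, "dy": 0.015, "dz": 0.15, "gripper": 0.82, "roll": 0},
    {"dx": -0.35, "dy": 0.02, "dz": 0.3, "gripper": 0.82, "roll": 0},
    {"dx": -0.35, "dy": 0.02, "dz": 0.4, "gripper": 0.82, "roll": 0},
    {"dx": -0.35, "dy": 0.02, "dz": 0.4, "gripper": 0.82, "roll": 0},
    {"dx": -0.35, "dy": 0.02, "dz": 0.4, "gripper": 0.82, "roll": 0},
  ],
)

```text
time_s: 13.95
ee_pos: [0.4347, -0.1457, 0.1915]
orientation: [[-0.998, 0.063, 0.007], [0.063, 0.998, -0.002], [-0.007, -0.002, -1.0]]
contact_force: [0.5, 0.1, -0.1]
gripper_width: 0.183
grasp_force: 0.0
```

```bash
python3 - <<'E'
from h import *
for c in ("top","scene"):
    f=eyes.grab_frame(c); print(tubes(f))
a=f["frame"][150:400,180:480,::-1]; cv2.imwrite("pics/s7.png",cv2.resize(a,(720,600)))
E
```

```text
[(np.float64(0.6041), np.float64(0.0971), 0.024, 434), (np.float64(0.6015), np.float64(0.0129), 0.024, 429), (np.float64(0.5993), np.float64(-0.0705), 0.0242, 430), (np.float64(0.5983), np.float64(-0.154), 0.0242, 439), (np.float64(0.3547), np.float64(0.2403), 0.0238, 436), (np.float64(0.3515), np.float64(0.0842), 0.0237, 459)]
[(np.float64(0.3555), np.float64(0.2397), 0.0259, 178), (np.float64(0.3542), np.float64(0.0829), 0.026, 225), (np.float64(0.6064), np.float64(0.0952), 0.0259, 292), (np.float64(0.6034), np.float64(0.0113), 0.0259, 306), (np.float64(0.6028), np.float64(-0.0736), 0.0247, 344), (np.float64(0.6009), np.float64(-0.1567), 0.0249, 379)]
```

View pics/s7.png

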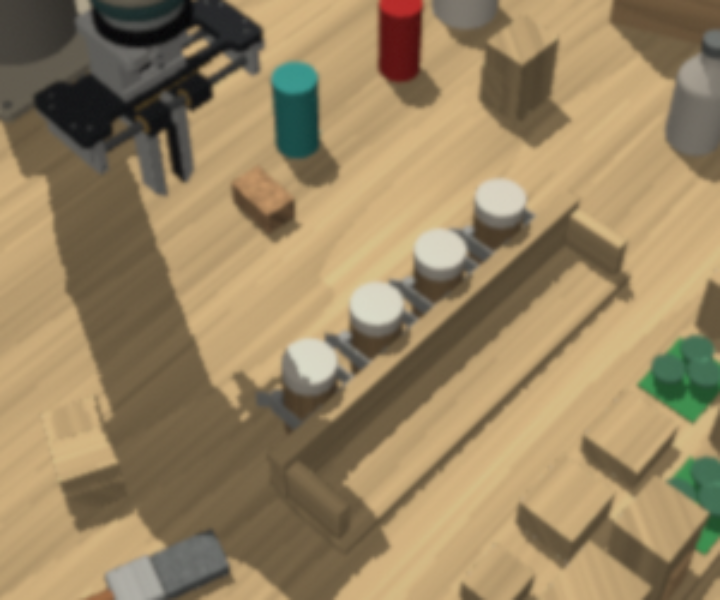

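All four tubes stand in one row, at crop (500,205) through (310,365), and everything else is where it was.

```bash
python3 -c "
from station import job; print(job.sign_off())"
```

```text
the job is handed in; nothing more can be done
None
```

Both loose tubes are pushed fully home against the board in the two outer clips, with nothing else disturbed, and the job is handed in.

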